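Clear a spent seven-day pill box from the tin tray into the sorting bin

TASK

A spent seven-day pill box is lying in the sliding tray of the low tin cabinet. Pull the tray out all the way to its stop by its handle, move the pill box into the open tin sorting bin so that it lies flat on the bottom, right way up, then lower the bin's lid gently until it is shut, and last of all slide the tray fully home again. Leave the bell, the domino holders and the teapot lid where they are.

Things in the scene. Friction and masses are not known exactly. Their poses are not given: they have to be found in the camera images.
- cabinet: Fixed low cabinet of painted tin, open at the front, 200 deep (x) x 260 wide (y) x 90 mm high, holding one sliding tray. Origin on the shelf, midway across, 50 mm in front of the housing's front edge; the housing spans x = +50 to +250 mm, y = -130 to +130 mm. The front faces its own -x; the tray slides out along its -x. It may stand left or right of the bin.
- tray (a joint): Slide of the tray in metres: 0 = fully home, 0.155 = out at its stop; starts home or up to 12 mm ajar; stays where it is left.
- tray_handle (a point): Middle of the tray's steel pull, a level D-shaped bar 10 mm thick and 120 mm wide along the cabinet's y, axis 64 mm above the shelf, 45 mm in front of the tray's front panel (clear gap of 40 mm between bar and panel, open from above; nothing below the bar). It moves with the tray; axes as the cabinet's. The front panel is 10 mm thick and reaches from 10 to 82 mm above the shelf.
- tray_floor (a point): Middle of the tray's inner floor, 18 mm above the shelf, 145 mm behind the handle. Inside, the tray is about 176 long (x) x 228 mm wide (y); side and back walls rise to 56 mm above the shelf. Moves with the tray; with the tray out the front 140 mm of its inside are clear of the housing.
- pillbox: Loose lavender plastic seven-day pill box with a row of seven flaps on top, 42 (x) x 160 (y) x 30 mm high, 120 g. Origin at the centre of its underside, z up. Starts on the tray's floor in the front half of the tray, long side across the tray, hidden under the cabinet's top until the tray is out.
- bin: Fixed sorting bin of painted tin, an open box 140 deep (x) x 240 wide (y) x 70 mm high, walls and floor 5 mm. Origin at the centre of its underside; front faces its own -x.
- lid (a joint): Hinge angle of the bin's flat lid in rad: 0 = shut, 1.57 = upright, 1.9 = fully open (leaning back). Starts open, leaning a little back; the hinge is stiff and the lid stays where it is left.
- lid_hinge (a point): Middle of the lid's hinge line on the bin's far (+x) top edge; the line runs along the bin's y.
- lid_edge (a point): Middle of the lid's free edge, 140 mm from the hinge line. The lid is a plain tin plate 140 x 240 x 8 mm with no handle; it can be pushed on its outer face.
- bell: Loose brass hand bell with a dark wooden handle, 72 mm across, 115 mm high, standing on its mouth; origin under its centre. To be left alone.
- holder_a: Loose mahogany domino holder, 190 (x) x 55 (y) x 42 mm high, a grooved rack; origin under its centre. To be left alone.
- holder_b: A second mahogany domino holder, the same. To be left alone.
- pot_lid: Loose white porcelain teapot lid, 76 mm across, 38 mm high with its knob, lying on the cabinet's top, a little in front of its middle; origin under its centre. To be left alone.

How it is judged:
By the outcome, as a careful person would: the job done as asked, in the order asked, and still so for the second after the job is handed in, with the robot touching nothing.
It also fails if it takes over 72 s, if anything falls off the work surface, if the arm or the gripper's body presses on something with over 40 N, if the wrist force passes 120 N, or if a joint passes its speed limit or range.

ROBOT

A 7-joint arm with a two-finger parallel gripper is mounted at the origin on the work surface. World frame = base frame: x ahead of the robot, y to its left, z up, the work surface at z = 0. Lengths are in m, angles in degrees, forces in N, time in s.
With the tool pointing down it reaches from about 0.425 to 1.025 m from the base axis. Payload 9.4 kg.
Tool frame: the origin (TCP) lies at the very end of the fingers, on their centre line; the grasp point (between the pads) lies 19 mm behind it; y points along the fingers, x is the direction in which the jaws open and shut, and the axes are right-handed (so a half turn about y gives the same grasp; the last joint's range is limited). The gripper opens to 93 mm and grips with 3 to 60 N. Pads are 15 mm wide; open, the fingers measure 128 mm over their backs; the gripper's body (75 mm by 188 mm) begins 65 mm behind the grasp point.
Start: joints at [-76.931, 34.337, -0.143, 91.639, 0.103, 54.024, -4.572], TCP at [0.218, 0.692, 0.219] pointing down, gripper open.
Joint ranges: [-147.43, 147.43], [-19.82, 112.94], [-74.19, 73.91], [6.32, 146.72], [-59.91, 239.91], [6.04, 106.73], [-150.56, 150.56]. Speed limits (degrees/s): [127.2, 127.2, 172.46, 172.46, 180, 180, 180].

INTERFACE

Orientations are given as [roll, pitch, yaw] about the fixed x, y, z axes, in that order (R = Rz(yaw) Ry(pitch) Rx(roll)).
In Python, from station import robot gives the robot as it stands. Calls block until the motion is done:
- robot.move_ptp(position, orientation): joint-space move of the TCP to a pose.
- robot.move_linear(position, frame=None, max_speed=0.15, contact_N=None): straight line of the TCP; frame=None keeps the orientation; max_speed is the mean speed in m/s. With contact_N (N) it stops when the force on the tool has changed by that much, and returns True; else False.
- robot.move_j(angles): joint-space move.
- robot.set_gripper(opening): opening from 0.0 (shut) to 1.0 (fully open); the grip force is fixed at half the most; returns when the fingers have stopped.
- robot.wait(seconds).
- robot.solve_ik(position, orientation): joint angles nearest the present ones, or None.
- robot.get_state(): the state.
- robot.capture(name): name is "scene" or "top" or "wrist"; returns a dict with "frame" (420x560x3 uint8, red, green, blue), "depth" (420x560 float32, m along the optical axis (not along the pixel's ray), 0 where there is no reading), "camera_matrix" (3x3 intrinsics, pixels), "k1" (the pictures are not rectified: a ray, as slopes to the right and down, at radius r is drawn at 1 + k1 r^2 times it, then the intrinsics apply), "rvec" (rotation vector, rad) and "tvec" (3), from world to camera coordinates, as OpenCV has them. Camera axes: x right, y down, z forward; pixel columns grow to the right and rows downward; lengths in m; the calibration is good to about 2 mm. A picture is of the moment at which its call begins.
A pose or a line that the arm cannot do raises robot.IKError and nothing moves.
- robot.finish_job(): hands the job in, once; it reports no verdict.
The state is a dict: "time": time; "joint_positions": joint angles; "joint_vel": joint speeds; "tau": joint torques, N m; "tool_pos": TCP position; "orientation": TCP orientation; "wrist_force": force on the tool from outside, world axes, zero at the start; "ft_torque": the same for the moment, N m; "finger_gap": opening from 0.0 (shut) to 1.0 (fully open).
Only numpy, scipy, OpenCV 4.12 (cv2) and the standard library are available. Lean on these libraries where they do the work, as an engineer would, in place of code of your own. Each camera call takes 0.05 s, during which the arm holds its last target. There are 200 camera calls.

## Working session

There is one attempt and no reset: what is moved stays moved. The work goes in short steps, each a Python script; the robot and the scene stay as the last script left them, time stands still between calls to the robot, and variables do not carry over. Pictures are saved under pics/ and viewed, about 8 in all and at most 12, crops included, and the job is handed in when it is done.

```bash
ls; mkdir -p pics
cat > h.py <<'E'
import numpy as np, cv2
from station import robot
def cap(n,save=None):
    c=robot.capture(n)
    if save: cv2.imwrite('pics/'+save,cv2.cvtColor(c['frame'],cv2.COLOR_RGB2BGR))
    return c
def cloud(c):
    """world xyz per pixel, nan where no depth"""
    K=np.array(c['camera_matrix']);h,w=c['depth'].shape
    u,v=np.meshgrid(np.arange(w),np.arange(h))
    p=np.stack([u,v],-1).reshape(-1,1,2).astype(float)
    s=cv2.undistortPoints(p,K,np.array([c['k1'],0,0,0.]))[:,0]
    d=c['depth'].reshape(-1,1).astype(float)
    P=np.hstack([s*d,d]); P[d[:,0]==0]=np.nan
    R=cv2.Rodrigues(np.array(c['rvec'],float))[0];t=np.array(c['tvec'],float).ravel()
    return ((P-t)@R).reshape(h,w,3)
E
python3 - <<'E'
from h import *
for n in('scene','top'):
    c=cap(n,n+'0.png'); np.savez(n+'0.npz',p=cloud(c),f=c['frame'])
    R=cv2.Rodrigues(np.array(c['rvec'],float))[0];print(n,-R.T@np.array(c['tvec']).ravel(),R[2],c['k1'])
a=cv2.imread('pics/scene0.png');b=cv2.imread('pics/top0.png')
print(robot.get_state())
E
```

```text
pics
scene [ 1.66971493 -0.18772807  0.96434161] [-0.77797337  0.14285401 -0.61184162] -0.11561833458818849
top [ 0.32222609 -0.01069473  1.34100014] [ 0.19344783  0.00162176 -0.98110922] -0.06655787556347598
{'time': 0.1, 'joint_positions': array([-76.92997028,  34.37916289,  -0.1444351 ,  91.67438275,
         0.10372028,  54.02482209,  -4.57057115]), 'joint_vel': array([ 0.05263275, -0.12955774, -0.00692038, -0.00845199, -0.04686703,
        0.01130978,  0.11758639]), 'tau': array([ 5.23919371e-03, -7.66555309e+01,  1.50265116e+00, -2.52941608e+01,
       -5.22182474e-02,  1.36335471e-02,  5.29283966e-05]), 'tool_pos': array([0.2174866 , 0.69116711, 0.21786862]), 'orientation': array([-9.00085244e+01,  7.78088208e-02,  7.25396404e+01]), 'wrist_force': array([ 0.36684772, -0.36684004, -0.28519946]), 'ft_torque': array([ 0.01151268, -0.02387911,  0.06196553]), 'finger_gap': 0.9992628168615328}
```

View pics/scene0.png

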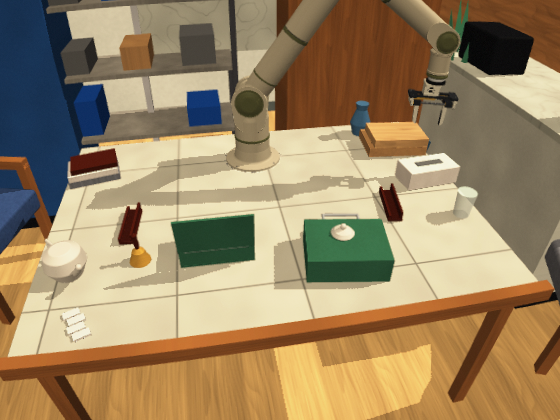

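View pics/top0.png

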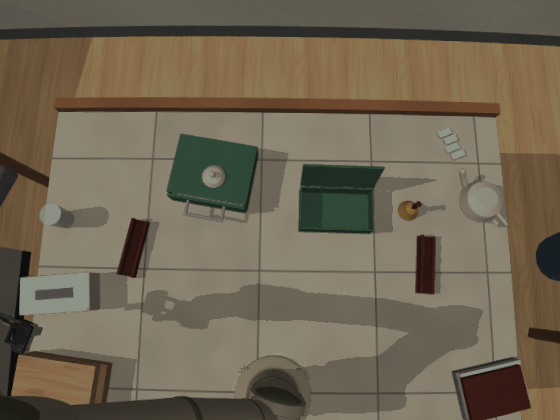

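The scene view shows the cabinet at (347,248), the bin with its open lid at (215,240) and the bell at (140,255). In the top view the cabinet is at (213,172) with its handle at (203,213). The bin is at (336,212) with its lid behind it at (342,178), and the bell is at (408,210).

Run:
```python
from h import *
d=np.load('top0.npz');p=d['p'];f=d['f'].astype(int)
hsv=cv2.cvtColor(d['f'],cv2.COLOR_RGB2HSV)
green=(hsv[...,0]>60)&(hsv[...,0]<95)&(hsv[...,1]>90)
v,u=np.mgrid[:420,:560]
def rect(m,n):
    q=p[m]; q=q[~np.isnan(q[:,0])]
    r=cv2.minAreaRect(q[:,:2].astype(np.float32)); print(n,len(q),r,'z',np.percentile(q[:,2],[2,50,98]).round(3)); return q
z=p[...,2]
print('table z',np.nanmedian(z[270:300,280:330]))
rect(green&(u<270)&(z>.08)&(z<.1),'cabtop')
rect((z>.05)&(z<.08)&(u>180)&(u<235)&(v>196)&(v<225)&~green,'handle')
rect(green&(u>290)&(u<390)&(z>.062)&(z<.078),'binrim')
rect(green&(u>290)&(u<390)&(z<.02)&(z>-.01),'binfloor')
q=rect(green&(u>290)&(u<390)&(z>.085),'lid'); c=q.mean(0);w=np.linalg.svd(q-c,full_matrices=False)[2];print('lid c',c,'n',w[2], 'top',q[q[:,2]>q[:,2].max()-.012].mean(0),q[:,2].max())
rect((u>395)&(u<425)&(v>195)&(v<225)&(z>.02),'bell')
rect((u>405)&(u<445)&(v>230)&(v<300)&(z>.02),'ha')
rect((u>110)&(u<155)&(v>210)&(v<282)&(z>.02),'hb')
rect((u>195)&(u<230)&(v>160)&(v<192)&(z>.1),'potlid')
d=np.load('scene0.npz');p=d['p'];z=p[...,2];v,u=np.mgrid[:420,:560]
hsv=cv2.cvtColor(d['f'],cv2.COLOR_RGB2HSV)
green=(hsv[...,0]>60)&(hsv[...,0]<95)&(hsv[...,1]>90)
print('table z',np.nanmedian(z[270:300,200:260]))
rect(green&(u>290)&(z>.08)&(z<.1),'cabtop')
q=rect(green&(u<265)&(z>.08),'lid');c=q.mean(0);w=np.linalg.svd(q-c,full_matrices=False)[2];print('lid c',c,'n',w[2], 'top',q[q[:,2]>q[:,2].max()-.012].mean(0),q[:,2].max())
rect((z>.05)&(z<.08)&(u>310)&(u<370)&(v>205)&(v<222)&~green,'handle')
```

```text
table z -0.0003277877546670413
cabtop 116 ((0.6985464096069336, 0.20206218957901), (0.25396642088890076, 0.20863673090934753), 80.35940551757812) z [0.082 0.089 0.095]
handle 332 ((0.5763310790061951, 0.2217545062303543), (0.17876388132572174, 0.06036306545138359), 80.88749694824219) z [0.052 0.067 0.08 ]
binrim 10 ((0.584658682346344, -0.2102070152759552), (0.21171018481254578, 0.1381850242614746), 89.89733123779297) z [0.064 0.07  0.075]
binfloor 77 ((0.5904016494750977, -0.20437248051166534), (0.21733947098255157, 0.11884661763906479), 86.92401885986328) z [-0.     0.005  0.011]
lid 59 ((0.6724888682365417, -0.20076780021190643), (0.2308686524629593, 0.026187466457486153), 88.0704116821289) z [0.088 0.155 0.209]
lid c [ 0.6705441  -0.21930424  0.1559255 ] n [-0.98360734  0.01700792  0.17951972] top [ 0.67995806 -0.21782557  0.20509263] 0.2094942313733071
bell 224 ((0.5934253334999084, -0.44843873381614685), (0.051654987037181854, 0.04778493568301201), 2.6429476737976074) z [0.021 0.044 0.111]
ha 531 ((0.4125285744667053, -0.4978334903717041), (0.057979047298431396, 0.1916356980800
[... 215 characters left out ...]
7, 0.1974518895149231), (0.06539888679981232, 0.0639648362994194), 32.466148376464844) z [0.1   0.105 0.127]
table z 0.0019945759551138246
cabtop 3246 ((0.7067734003067017, 0.20698419213294983), (0.2597040832042694, 0.21303261816501617), 80.9129867553711) z [0.083 0.091 0.095]
lid 2348 ((0.6781059503555298, -0.20039230585098267), (0.23422159254550934, 0.02920813485980034), 88.72193145751953) z [0.083 0.151 0.209]
lid c [ 0.6789903  -0.20105587  0.1495779 ] n [-0.98595895  0.02117193  0.16564029] top [ 0.68753539 -0.20204842  0.2062575 ] 0.21277774958229217
handle 122 ((0.5747315883636475, 0.2284628003835678), (0.1251654177904129, 0.04470052570104599), 78.27714538574219) z [0.06  0.067 0.073]
```

Run:
```python
from h import *
d=np.load('scene0.npz');p=d['p'];v,u=np.mgrid[:420,:560]
m=(u>400)&(u<465)&(v>85)&(v<130)&(abs(p[...,0]-.218)<.2)&(abs(p[...,1]-.692)<.2)&(p[...,2]>.1)
q=p[m]-[.2175,.6912,.2179]; y=np.radians(72.54)
a=q@[np.cos(y),np.sin(y),0]; b=q@[-np.sin(y),np.cos(y),0]
for z0 in np.arange(-.01,.16,.02):
    k=(q[:,2]>z0)&(q[:,2]<z0+.02)
    if k.sum(): print(z0.round(2),k.sum(),'jaw',a[k].min().round(3),a[k].max().round(3),'perp',b[k].min().round(3),b[k].max().round(3))
robot.move_ptp([.545,.225,.23],[-90,0,-9.4])
robot.set_gripper(.42)
c=cap('wrist','w1.png'); P=cloud(c); np.savez('w1.npz',p=P,f=c['frame'])
s=robot.get_state();print(s['time'],s['tool_pos'],s['orientation'],s['joint_positions'],s['finger_gap'])
```

```text
-0.01 13 jaw -0.052 0.06 perp -0.018 0.002
0.01 42 jaw -0.063 0.064 perp -0.02 0.013
0.03 47 jaw -0.063 0.064 perp -0.019 0.004
0.05 43 jaw -0.063 0.064 perp -0.014 0.01
0.07 40 jaw -0.086 0.086 perp -0.039 0.031
0.09 202 jaw -0.091 0.091 perp -0.044 0.034
0.11 324 jaw -0.094 0.094 perp -0.041 0.032
0.13 111 jaw -0.092 0.093 perp -0.039 0.018
0.15 60 jaw -0.041 0.019 perp -0.037 0.004
3.1917 [0.54499338 0.22500508 0.23000157] [-9.00009922e+01  9.24911261e-04 -9.39964627e+00] [-44.82509336  25.69466222  24.23615695 110.24022947 -14.09693302
  46.9466379  -22.41585991] 0.41955249384865995
```

View pics/w1.png

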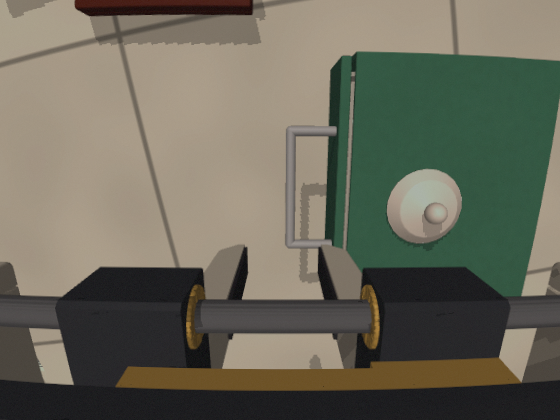

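The wrist view shows the handle bar as a vertical line at u≈291, v 128–246. The panel's top is at u≈335–350 and the pot lid at (425,207). The tray looks almost home.

Run:
```python
from h import *
d=np.load('w1.npz');p=d['p'];z=p[...,2];v,u=np.mgrid[:420,:560]
hsv=cv2.cvtColor(d['f'],cv2.COLOR_RGB2HSV)
green=(hsv[...,0]>60)&(hsv[...,0]<95)&(hsv[...,1]>90)
m=green&(z>.085)&(z<.096)
q=p[m].astype(np.float32);print('cab',len(q),cv2.minAreaRect(q[:,:2]),np.median(q[:,2]))
m=green&(u<348)&(u>320)&(v<240)&(z>.074)&(z<.088);q=p[m].astype(np.float32);r=cv2.minAreaRect(q[:,:2]);print('panel top',r,np.median(q[:,2]))
m=(u>280)&(u<302)&(v>140)&(v<232)&(z>.05);q=p[m].astype(np.float32);print('bar',len(q),cv2.minAreaRect(q[:,:2]),np.median(q,axis=0),q[:,2].max())
m=(u>280)&(u<302)&(v>100)&(v<262)&(z>.05);q=p[m].astype(np.float32);print('bar ends',len(q),cv2.minAreaRect(q[:,:2]))
```

```text
Traceback (most recent call last):
cv2.error: OpenCV(4.12.0) /io/opencv/modules/imgproc/src/convhull.cpp:143: error: (-215:Assertion failed) total >= 0 && (depth == CV_32F || depth == CV_32S) in function 'convexHull'
```

Run:
```python
from h import *
d=np.load('w1.npz');p=d['p'];z=p[...,2];v,u=np.mgrid[:420,:560]
hsv=cv2.cvtColor(d['f'],cv2.COLOR_RGB2HSV)
green=(hsv[...,0]>60)&(hsv[...,0]<95)&(hsv[...,1]>90)
print('depth at cab',z[100,450],z[185,291],z[180,200],hsv[100,450])
def R(m,n):
    q=p[m]; q=q[~np.isnan(q[:,0])]
    print(n,len(q),cv2.minAreaRect(q[:,:2].astype(np.float32).copy()) if len(q)>3 else '',np.median(q,axis=0))
R(green&(z>.08)&(z<.1),'cab')
R((u<348)&(u>320)&(v<240)&(z>.074)&(z<.088),'panel')
R((u>280)&(u<302)&(v>140)&(v<232)&(z>.05),'bar')
R((u>280)&(u<302)&(v>100)&(v<262)&(z>.05),'barends')
```

```text
depth at cab 0.08991142737944371 0.06828799860329018 0.00042861312345057864 [ 71 106  89]
cab 39433 ((0.7050625681877136, 0.2154589295387268), (0.24178707599639893, 0.2125646471977234), 80.56512451171875) [0.71903959 0.25211559 0.08961633]
panel 1901 ((0.6104438304901123, 0.2619342505931854), (0.17718185484409332, 0.012777485884726048), 81.71435546875) [0.61009036 0.26138134 0.08168344]
bar 858 ((0.5559033751487732, 0.23442679643630981), (0.0946788340806961, 0.009417456574738026), 80.79314422607422) [0.55598713 0.23881276 0.06819985]
barends 1276 ((0.5589272379875183, 0.23140478134155273), (0.12881989777088165, 0.016405565664172173), 80.8443374633789) [0.55617863 0.23823723 0.06815291]
```

Run:
```python
from h import *
yaw=-9.2; e=np.array([np.cos(np.radians(yaw)),np.sin(np.radians(yaw)),0])
b=np.array([.5555,.2315,0]); O=[-90,0,yaw]
robot.move_linear(list(b+[0,0,.13]),O,max_speed=.25)
print(robot.move_linear(list(b+[0,0,.047]),max_speed=.12,contact_N=12))
robot.set_gripper(0); s=robot.get_state(); print(s['finger_gap'],s['wrist_force'])
p0=s['tool_pos']
print(robot.move_linear(list(p0-e*.172),max_speed=.09,contact_N=30))
s=robot.get_state();p1=s['tool_pos'];print('pulled',(p0-p1)@e,p1,s['wrist_force'])
robot.set_gripper(.42); p1=robot.get_state()['tool_pos']; print(p1,robot.get_state()['wrist_force'])
robot.move_linear(list(p1[:2])+[.14],max_speed=.2)
robot.move_linear(list(p1[:2]+e[:2]*.02)+[.25],max_speed=.25)
c=cap('wrist','w2.png'); P=cloud(c); np.savez('w2.npz',p=P,f=c['frame'])
c=cap('top','t2.png'); P=cloud(c); np.savez('t2.npz',p=P,f=c['frame'])
print(robot.get_state()['time'])
```

```text
False
0.0961338273595418 [-1.7185747   0.28719581  4.64133805]
True
pulled 0.15476677726655255 [0.40277997 0.25734595 0.04715878] [ 0.96353795 -0.85941941  1.39854323]
[0.40491253 0.25824974 0.04733333] [ 1.10858017 -0.76199385  0.68276545]
8.7417
```

View pics/w2.png

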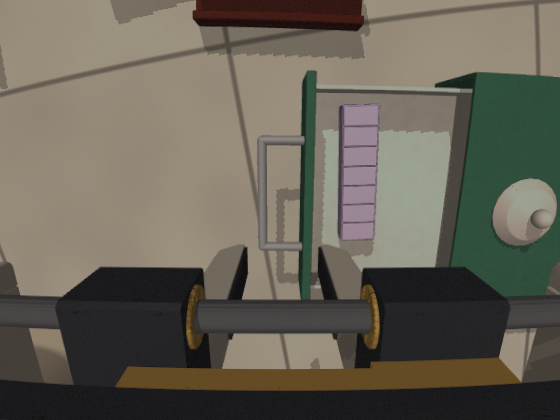

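Tray out. The wrist view shows the lavender pill box at u 341–378, v 105–240, just behind the panel (u≈308), and the handle at u≈263.

```bash
python3 - <<'E'
from h import *
d=np.load('w2.npz');p=d['p'];z=p[...,2];v,u=np.mgrid[:420,:560]
hsv=cv2.cvtColor(d['f'],cv2.COLOR_RGB2HSV); print(hsv[170,360],hsv[200,420])
def R(m,n):
    q=p[m]; q=q[~np.isnan(q[:,0])]
    print(n,len(q),cv2.minAreaRect(q[:,:2].astype(np.float32).copy()) if len(q)>3 else '',np.median(q,axis=0),q[:,2].max()); return q
R((hsv[...,0]>122)&(hsv[...,0]<165)&(hsv[...,1]>30)&(z>.04)&(z<.06),'box')
R((u>250)&(u<275)&(v>120)&(v<262)&(z>.05),'barends')
R((u>300)&(u<318)&(v>75)&(v<240)&(z>.075)&(z<.09),'panel')
d=np.load('t2.npz');p=d['p'];z=p[...,2]
hsv=cv2.cvtColor(d['f'],cv2.COLOR_RGB2HSV)
# bin rim from top view by height, no colour
m=(u>285)&(u<395)&(v>155)&(v<245)
R(m&(z>.05)&(z<.08),'rim'); R(m&(z>.05),'bin+lid')
q=R(m&(z>.1),'lid'); c=q.mean(0);w=np.linalg.svd(q-c,full_matrices=False)[2];print(c,w[2])
E
python3 - <<'E'
import cv2
E
```

```text
[159  35 155] [ 42  27 161]
box 4258 ((0.5167142748832703, 0.25984326004981995), (0.15769429504871368, 0.04182930290699005), 82.5863037109375) [0.51609442 0.26164862 0.04754939] 0.05065192672368466
barends 1162 ((0.40757882595062256, 0.2564518451690674), (0.12902425229549408, 0.018362902104854584), 80.49491882324219) [0.40505776 0.2629563  0.06814738] 0.07115667334376678
panel 1627 ((0.45929816365242004, 0.2870829701423645), (0.16791123151779175, 0.010311141610145569), 80.39283752441406) [0.45993762 0.29319743 0.0817663 ] 0.08467685542369778
rim 657 ((0.5873669385910034, -0.20040223002433777), (0.23910073935985565, 0.1457982361316681), 88.85910034179688) [ 0.62901063 -0.21346705  0.06807844] 0.07999946269134363
bin+lid 2271 ((0.6010509133338928, -0.20067477226257324), (0.23910073935985565, 0.17317159473896027), 88.85910034179688) [ 0.66558865 -0.20277695  0.12782188] 0.21286680479374584
lid 1423 ((0.6729087233543396, -0.20195820927619934), (0.2387201339006424, 0.029350711032748222), 88.89024353027344) [ 0.67202839 -0.20040853  0.16454079] 0.21286680479374584
[ 0.67211915 -0.20086632  0.16263481] [-0.98199755  0.01765931  0.18806639]
```

Run:
```python
from h import *
B=np.array([.5167,.2598]);yb=-7.6
robot.set_gripper(.65)
robot.move_linear([*B,.2],[-90,0,yb],max_speed=.25)
print('down contact',robot.move_linear([*B,.022],max_speed=.12,contact_N=10),robot.get_state()['tool_pos'])
robot.set_gripper(0); s=robot.get_state(); print(s['finger_gap'],s['tool_pos'])
robot.move_linear([*B,.26],max_speed=.2)
g=robot.get_state()['finger_gap']; print('gap',g); assert g>.38
yaw=-1.1; ex=np.array([np.cos(np.radians(yaw)),np.sin(np.radians(yaw))])
C=np.array([.5855,-.2005]); T=C-.015*ex
robot.move_ptp([*T,.27],[-90,-7,yaw])
s=robot.get_state(); print(s['finger_gap'],s['time'],s['tool_pos'],s['orientation'])
c=cap('scene','s3.png');c=cap('wrist','w3.png'); np.savez('w3.npz',p=cloud(c),f=c['frame'])
a=cv2.imread('pics/s3.png')[60:300,100:460];b=cv2.imread('pics/w3.png')
cv2.imwrite('pics/m3.png',np.hstack([cv2.resize(a,(400,267)),cv2.resize(b,(356,267))]))
```

```text
down contact False [0.5170311  0.25997292 0.02258376]
0.45057302759071344 [0.51680834 0.2599429  0.02228748]
gap 0.449256496263291
0.4484028349645375 15.0 [ 0.57092056 -0.19893657  0.26975544] [-89.96696616  -6.98044436  -1.01262276]
```

View pics/m3.png

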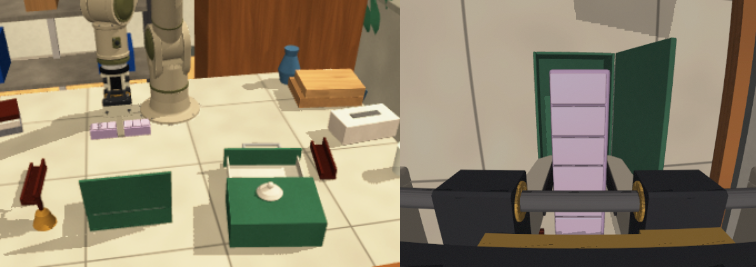

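The pill box is held level across the jaws. In the wrist half, the bin's front wall is to its left (u≈537) and the lid to its right (u≈615–675). I'll check the bin position from this view, then place.

Run:
```python
from h import *
d=np.load('w3.npz');p=d['p'];z=p[...,2]
hsv=cv2.cvtColor(d['f'],cv2.COLOR_RGB2HSV)
g=(hsv[...,0]>60)&(hsv[...,0]<95)&(hsv[...,1]>80)
yaw=np.radians(-1.1);ex=np.array([np.cos(yaw),np.sin(yaw)]);C=np.array([.5855,-.2005])
def bx(m): 
    q=p[m]; return np.c_[(q[:,:2]-C)@ex,(q[:,:2]-C)@[-ex[1],ex[0]],q[:,2]]
r=bx(g&(z>.066)&(z<.073)); r=r[r[:,0]<-.04]; print('front rim x',np.percentile(r[:,0],[2,50,98]).round(4),len(r),'ymax',r[:,1].max())
l=bx(g&(z>.09)); c=l.mean(0);w=np.linalg.svd(l-c,full_matrices=False)[2][2]; w/=w[0]; print('lid',c,w,'x at z.07',c[0]+(c[2]-.07)*w[2]+c[1]*w[1],'ymax',l[:,1].max(),'zmax',l[:,2].max(),'floor',np.median(z[g&(z<.02)]))
```

```text
front rim x [-0.0669 -0.0645 -0.0436] 735 ymax 0.12041877512732936
lid [0.08854983 0.04031757 0.16342432] [ 1.00000000e+00  7.15654674e-04 -1.76243032e-01] x at z.07 0.07211330040274344 ymax 0.12110267801352877 zmax 0.3675260388380628 floor 0.005069377941874839
```

Run:
```python
from h import *
yaw=-1.1; ex=np.array([np.cos(np.radians(yaw)),np.sin(np.radians(yaw))])
C=np.array([.588,-.2005]); T=C-.015*ex
O=[-90,-7,yaw]
robot.move_linear([*T,.1],O,max_speed=.2)
print(robot.move_linear([*T,.012],max_speed=.06,contact_N=7)); s=robot.get_state(); print(s['tool_pos'],s['wrist_force'],s['finger_gap'])
robot.set_gripper(.57); s=robot.get_state(); print(s['tool_pos'],s['wrist_force'],s['finger_gap'])
robot.move_linear([*T,.10],max_speed=.15)
robot.move_linear([T[0]-.02,T[1],.28],max_speed=.25)
c=cap('wrist','w4.png'); np.savez('w4.npz',p=cloud(c),f=c['frame']);print(robot.get_state()['time'])
c=cap('top','t4.png'); np.savez('t4.npz',p=cloud(c),f=c['frame'])
```

```text
False
[ 0.57324338 -0.2002278   0.01237186] [ 0.65898901 -0.36943385 -0.36867394] 0.4458516627531396
[ 0.57370157 -0.20023921  0.01230986] [1.83746333 0.67640045 2.1373014 ] 0.5677186234298423
19.825
```

View pics/w4.png

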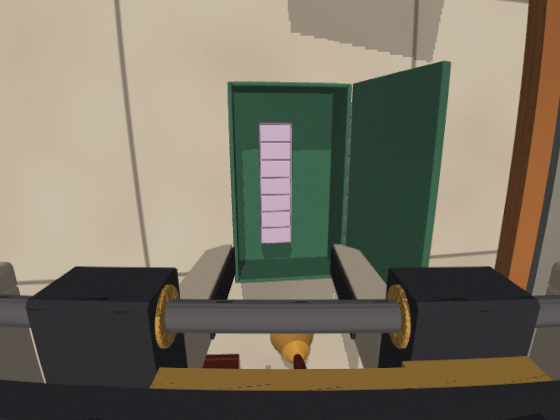

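The box lies in the bin, flaps up, at u 259–292, v 123–243. It clears all the walls. Next I'll check that it is flat and measure the lid.

Run:
```python
from h import *
d=np.load('w4.npz');p=d['p'];z=p[...,2];v,u=np.mgrid[:420,:560]
b=p[(u>264)&(u<288)&(v>128)&(v<238)]; A=np.c_[b[:,:2],np.ones(len(b))];k=np.linalg.lstsq(A,b[:,2],rcond=None)[0];print('box mean',b.mean(0),'slopes',k[:2])
l=p[(u>365)&(u<425)&(v>90)&(v<230)&(z>.09)&(z<.23)];l=l[~np.isnan(l[:,0])];c=l.mean(0);w=np.linalg.svd(l-c,full_matrices=False)[2][2];w/=w[0]
print('lid',len(l),c,w,'x at z.07,y-.2',c[0]+(c[2]-.07)*w[2]+(c[1]+.2)*w[1],'zmax',l[:,2].max(),'angle',np.pi/2+np.arctan(-w[2]))
s=robot.get_state();print(s['joint_positions'])
for q in ([.76,-.2,.30],[.76,-.2,.17],[.60,-.2,.1]):
  for y in(90,-90): print(q,y,robot.solve_ik(q,[-90,0,y-1]))
```

```text
** On entry to DLASCL parameter number  4 had an illegal value
 ** On entry to DLASCL parameter number  4 had an illegal valueTraceback (most recent call last):
  File "<stdin>", line 3, in <module>
    x, resids, rank, s = _umath_linalg.lstsq(a, b, rcond,
                         ~~~~~~~~~~~~~~~~~~~^^^^^^^^^^^^^
                                             signature=signature)
                                             ^^^^^^^^^^^^^^^^^^^^
    raise LinAlgError("SVD did not converge in Linear Least Squares")
numpy.linalg.LinAlgError: SVD did not converge in Linear Least Squares
```

Run:
```python
from h import *
d=np.load('w4.npz');p=d['p'];z=p[...,2];v,u=np.mgrid[:420,:560]
b=p[(u>264)&(u<288)&(v>128)&(v<238)&(z>-1)]; A=np.c_[b[:,:2],np.ones(len(b))];k=np.linalg.lstsq(A,b[:,2],rcond=None)[0];print('box mean',b.mean(0),'slopes',k[:2])
l=p[(u>365)&(u<425)&(v>90)&(v<230)&(z>.09)&(z<.23)];l=l[~np.isnan(l[:,0])];c=l.mean(0);w=np.linalg.svd(l-c,full_matrices=False)[2][2];w/=w[0]
print('lid',len(l),c,w,'x at z.07,y-.2',c[0]+(c[2]-.07)*w[2]+(c[1]+.2)*w[1],'zmax',l[:,2].max(),'angle',np.pi/2+np.arctan(-w[2]))
s=robot.get_state();print(s['joint_positions'])
for q in ([.76,-.2,.30],[.76,-.2,.17],[.60,-.2,.1]):
  for y in(90,-90): print(q,y,robot.solve_ik(q,[-90,0,y-1]))
```

```text
box mean [ 0.57432435 -0.19865246  0.03470971] slopes [0.00165453 0.00050563]
lid 8176 [ 0.67349377 -0.15969357  0.15733211] [ 1.         -0.01916141 -0.17454104] x at z.07,y-.2 0.6574784096060984 zmax 0.20660577572223343 angle 1.7435966342008327
[-10.87357473  21.17004862  36.11491413 112.56308638 -21.01022855
  45.50529167  35.7948253 ]
[0.76, -0.2, 0.3] 90 [  4.88815113  35.78772507  10.44227167  77.66737292  -6.60523612
  67.13453892 104.96716564]
[0.76, -0.2, 0.3] -90 [-17.4629379   46.79084618  59.74750552  79.37999045 -40.36811486
  76.42381802 -47.60418043]
[0.76, -0.2, 0.17] 90 [  5.55373584  41.53029457   9.03225161  85.27150519  -7.41273041
  53.78226519 105.73579609]
[0.76, -0.2, 0.17] -90 [-16.537796    52.50856529  55.27618336  86.93999045 -45.90289099
  65.23939452 -42.87186343]
[0.6, -0.2, 0.1] 90 [  7.83621851  36.49808641   8.30110467 110.09228663  -8.83054628
  34.01379206 110.86360162]
[0.6, -0.2, 0.1] -90 [-16.11341463  46.19794008  49.24756483 111.61722099 -49.32149824
  46.13167147 -29.46152127]
```

The box top is at z≈0.035 with no tilt, so it lies flat on the floor. Next, close the lid.

```bash
cat > lid.py <<'E'
from h import *
yaw=np.radians(-1.1);ex=np.array([np.cos(yaw),np.sin(yaw)])
H=np.array([.6575,-.2]);O=[-90,0,88.9]
def tcp(x,z): return [*(H+x*ex),z]
def arc(a,r=.115,h=.008): return tcp(-r*np.cos(a)+.008*np.sin(a)+h,.07+r*np.sin(a)+.008*np.cos(a))
E
python3 - <<'E'
from lid import *
robot.set_gripper(0)
robot.move_ptp(tcp(.085,.32),O)
print('c',robot.move_linear(tcp(.085,.185),max_speed=.2,contact_N=10))
robot.move_linear(arc(1.4),max_speed=.08)
F=[robot.get_state()['wrist_force'].round(1)]
for a in (1.15,.9,.65,.4,.2):
    robot.move_linear(arc(a),max_speed=.09); F.append(robot.get_state()['wrist_force'].round(1))
print(F)
t=arc(0); t[2]=.0765
print('c',robot.move_linear(t,max_speed=.03,contact_N=15)); s=robot.get_state();print(s['tool_pos'],s['wrist_force'],s['time'])
E
```

```text
c False
[array([-0.5, -0. , -0. ]), array([-0.5, -0.4,  0.4]), array([ 0.1, -0. , -0.1]), array([0.9, 0.2, 1. ]), array([ 0.1, -0.8,  0.6]), array([ 0.2, -0.9,  0.2])]
c True
[ 0.55097533 -0.19790855  0.07877417] [-0.58888878  0.13452914  9.16998439] 27.0167
```

Run:
```python
from lid import *
s=robot.get_state();p=s['tool_pos']
robot.move_linear([*p[:2],.26],max_speed=.2)
c=cap('scene','s5.png');c=cap('top');P=cloud(c);z=P[...,2]
m=(abs(P[...,0]-.588)<.05)&(P[...,1]<-.10)&(P[...,1]>-.30)&(z<.2)
q=P[m];A=np.c_[q[:,0]-.588,q[:,1]+.2,np.ones(len(q))];k=np.linalg.lstsq(A,q[:,2],rcond=None)[0]
print('lid slopes,z',k,len(q),np.percentile(q[:,2],[2,50,98]))
c=cap('wrist');P=cloud(c);z=P[...,2]
m=(P[...,0]>.53)&(P[...,0]<.645)&(P[...,1]<-.10)&(P[...,1]>-.30)&(z<.12)
q=P[m];A=np.c_[q[:,0]-.588,q[:,1]+.2,np.ones(len(q))];k=np.linalg.lstsq(A,q[:,2],rcond=None)[0]
print('wrist lid slopes,z',k,len(q),np.percentile(q[:,2],[2,50,98]))
print(robot.get_state()['time'])
```

```text
lid slopes,z [-0.00526532 -0.00141332  0.07778034] 745 [0.07282209 0.07775425 0.08293401]
wrist lid slopes,z [-0.00153942  0.00031076  0.07832673] 14790 [0.07683678 0.07834732 0.07984907]
28.225
```

View pics/s5.png

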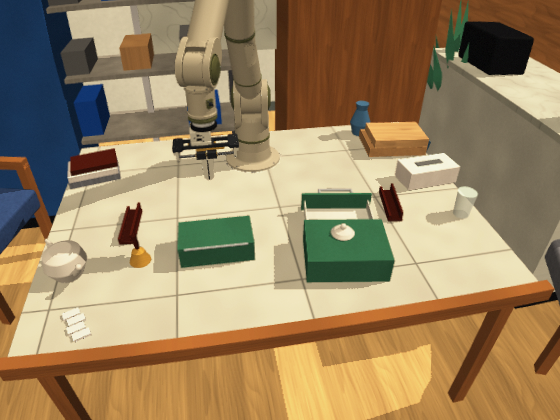

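The lid is shut: the plane fit gives z≈0.078 with no slope. In the scene view the bin at (216,240) is closed, the tray is still out, and the bell and holders have not moved. Next, push the tray home.

Run:
```python
from h import *
yaw=-9.2; e=np.array([np.cos(np.radians(yaw)),np.sin(np.radians(yaw))])
b=np.array([.4045,.2570]); O=[-90,0,80.8]
S=b-.035*e
robot.move_ptp([*S,.2],O)
print('c',robot.move_linear([*S,.050],max_speed=.2,contact_N=10))
print('c',robot.move_linear([*(b+e*(.155-.013-.02)),.05],max_speed=.09,contact_N=30)); s=robot.get_state();print((s['tool_pos'][:2]-b)@e,s['wrist_force'])
print('c',robot.move_linear([*(b+e*(.155+.004)),.05],max_speed=.04,contact_N=25)); s=robot.get_state();p=s['tool_pos'];print((p[:2]-b)@e,s['wrist_force'])
robot.move_linear([*(p[:2]-.03*e),.05],max_speed=.1)
robot.move_linear([*(p[:2]-.03*e),.23],max_speed=.2)
robot.move_ptp([.50,.17,.26],[-90,0,-9.4])
c=cap('wrist','w6.png');q=cloud(c);np.savez('w6.npz',p=q,f=c['frame']);c=cap('scene','s6.png');print(robot.get_state()['time'])
a=cv2.imread('pics/s6.png')[60:340,40:480];b=cv2.imread('pics/w6.png')
cv2.imwrite('pics/m6.png',np.hstack([cv2.resize(a,(420,267)),cv2.resize(b,(356,267))]))
```

```text
c False
c False
0.12197302892787171 [ 0.25020012 -0.67932082 -0.31384461]
c True
0.13893157954961444 [-0.73328113  0.05671185  0.80418964]
36.1417
```

View pics/m6.png

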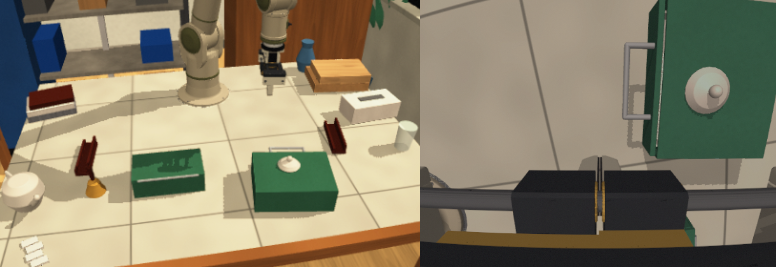

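Run:
```python
from h import *
e=np.array([np.cos(np.radians(-9.2)),np.sin(np.radians(-9.2))])
for f in('w1','w6'):
    d=np.load(f+'.npz');p=d['p'];z=p[...,2];hsv=cv2.cvtColor(d['f'],cv2.COLOR_RGB2HSV);v,u=np.mgrid[:420,:560]
    green=(hsv[...,0]>60)&(hsv[...,0]<95)&(hsv[...,1]>90)
    X=(p[...,:2]-[.5555,.2315])@e; Y=(p[...,:2]-[.5555,.2315])@[-e[1],e[0]]
    m=(z>.055)&(z<.073)&(abs(Y)<.04)&(abs(X)<.03)&(v<240)&~green; print(f,'bar',np.median(X[m]),m.sum())
    m=green&(abs(Y)<.06)&(z>.0785)&(z<.0845)&(X>.03)&(X<.075); print('panel top',np.median(X[m]),m.sum())
    m=(abs(Y)<.08)&(z>.0875)&(z<.092)&(X>.02)&(X<.12); print('housing front',np.percentile(X[m],1))
    m=(z>.096)&(z<.11)&(abs(Y)<.08)&(X>.07)&(X<.2); print('potlid',np.median(X[m]),np.median(Y[m]))
c=cap('top');P=cloud(c);z=P[...,2]
m=(abs(P[...,0]-.588)<.05)&(P[...,1]<-.10)&(P[...,1]>-.30)&(z<.3)
q=P[m];A=np.c_[q[:,0]-.588,q[:,1]+.2,np.ones(len(q))];print('lid',np.linalg.lstsq(A,q[:,2],rcond=None)[0])
```

```text
w1 bar -0.0006104949169145273 711
panel top 0.048689131947114134 1032
housing front 0.057167848746760695
potlid 0.12241836322612326 -0.0051085285792969864
w6 bar 7.714025215254273e-05 680
panel top 0.04956110980270579 1069
housing front 0.05662789359652115
potlid 0.1216523486263451 -0.008957149458023438
lid [-0.00019674  0.00072777  0.07795034]
```

Everything agrees to about 1 mm. I'll re-press the handle gently once, because the tray may have bounced off the stop.

Run:
```python
from h import *
yaw=-9.2; e=np.array([np.cos(np.radians(yaw)),np.sin(np.radians(yaw))])
b=np.array([.4045,.2570]); O=[-90,0,80.8]
robot.move_ptp([*(b+.11*e),.23],O)
robot.move_linear([*(b+.11*e),.05],max_speed=.2,contact_N=10)
for n in (4,20):
    c=robot.move_linear([*(b+e*.155),.05],max_speed=.02,contact_N=n); s=robot.get_state();print(c,(s['tool_pos'][:2]-b)@e,s['wrist_force'])
p=s['tool_pos']
robot.move_linear([*(p[:2]-.03*e),.05],max_speed=.08)
robot.move_linear([*(p[:2]-.03*e),.23],max_speed=.2)
robot.move_ptp([.35,.4,.3],[-90,0,30])
def R(p,m,n):
    q=p[m]; q=q[~np.isnan(q[:,0])]; r=cv2.minAreaRect(q[:,:2].astype(np.float32).copy()); print(n,np.round(r[0],4),np.round(r[1],3),round(r[2],1))
c=cap('top');P1=cloud(c);P0=np.load('top0.npz')['p'];v,u=np.mgrid[:420,:560]
for p in (P0,P1):
    z=p[...,2]
    R(p,(u>395)&(u<425)&(v>195)&(v<225)&(z>.02),'bell'); R(p,(u>405)&(u<445)&(v>230)&(v<300)&(z>.02),'ha')
    R(p,(u>110)&(u<155)&(v>210)&(v<282)&(z>.02)&(z<.06),'hb'); R(p,(u>195)&(u<230)&(v>160)&(v<192)&(z>.1)&(z<.14),'pot')
    m=(z>.055)&(z<.073)&(u>180)&(u<232)&(v>200)&(v<225); R(p,m,'handle')
print(robot.get_state()['time'])
```

```text
True 0.13886423267714845 [-0.71538807  0.0448552   0.56008303]
True 0.1387811148954191 [-0.25581085  0.00580143  0.25962783]
bell [ 0.5934 -0.4484] [0.052 0.048] 2.6
ha [ 0.4125 -0.4978] [0.058 0.192] 86.1
hb [0.454  0.4656] [0.057 0.189] 78.4
pot [0.679  0.1975] [0.065 0.064] 32.5
handle [0.5712 0.2183] [0.149 0.051] 80.9
bell [ 0.5929 -0.4491] [0.053 0.043] 19.9
ha [ 0.4124 -0.4985] [0.057 0.192] 85.6
hb [0.4545 0.4651] [0.056 0.188] 78.4
pot [0.6793 0.1968] [0.065 0.061] 46.4
handle [0.5724 0.22  ] [0.146 0.052] 80.5
42.975
```

```bash
python3 -c "
from station import robot
print(robot.finish_job())"
```

```text
the job is handed in; nothing more can be done
None
```

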